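# Set out the prize display

### The job

Set out the prizes on the grey display board, each upright and in the middle of its place: the wooden plinth on the cork mat between the desk bell and the name-card holder, the tall cup on top of the plinth, the flat medal case on the cork mat behind the bell, and the shield on the cork mat in front of the name-card holder (behind and in front as seen from the robot). Never tip the cup or the shield over, and leave the bell and the card holder where they stand.

Things in the scene. Friction and masses are not known exactly. Their poses are not given: they have to be found in the camera images.
- plinth: loose dark wooden block, 60 x 60 mm and 40 mm high, about 0.12 kg; origin at the centre of its underside, sides along its x and y axes. At the start it stands on a blue gym mat (6 mm thick) with the other three prizes, which change places from start to start; a low roll of tape lies among them
- tall_cup: loose steel trophy cup, 150 mm high, about 0.25 kg; origin at the centre of its underside. Round foot 50 mm across and 14 mm high, thin stem 12 mm across, then a bowl that is a straight cylinder 52 mm across from 95 to 150 mm above the origin. Two thin ear handles stand out to 43 mm from the axis along its +x and -x, between 97 and 143 mm high, so grip the bowl across its y axis
- shield: loose award shield: a wooden foot 40 mm (x) by 80 mm (y), 14 mm high, carrying an upright wooden plate 12 mm thick (x; with thin steel facings 14 mm) and 70 mm wide (y) from 42 to 98 mm above the origin, narrower below, steel-faced on both sides; about 0.22 kg; origin at the centre of its underside. Grip the plate across its x axis
- medal_case: loose flat black case with a seam and a small brass clasp, 70 mm (x) by 50 mm (y) and 25 mm high, about 0.1 kg; it does not open; origin at the centre of its underside
- bell: desk bell, a brass dome on a black foot 60 mm across, 46 mm high in all, loose, 0.3 kg, standing near one end of the display board (left or right, changing from start to start); origin at the centre of its underside. A black stopwatch 12 mm high lies in front of it
- card_holder: name-card holder, a light wooden foot 34 mm (x) by 80 mm (y) with an upright blank white card, 59 mm high in all, loose, 0.2 kg, near the other end of the display board; origin at the centre of its underside
- mat_between: fixed round cork mat, 90 mm across, 3 mm thick, lying on the 12 mm thick grey display board; its origin is the centre of its underside, so its upper face is 3 mm above the origin; its x axis points along the board away from the robot, its y axis to the left along the board. It lies between the bell and the card holder, about 100 mm from each: the place of the plinth
- mat_behind_bell: fixed round cork mat, 90 mm across, 3 mm thick, lying on the 12 mm thick grey display board; its origin is the centre of its underside, so its upper face is 3 mm above the origin; its x axis points along the board away from the robot, its y axis to the left along the board. It lies about 90 mm behind the bell (farther from the robot): the place of the medal case
- mat_before_card: fixed round cork mat, 90 mm across, 3 mm thick, lying on the 12 mm thick grey display board; its origin is the centre of its underside, so its upper face is 3 mm above the origin; its x axis points along the board away from the robot, its y axis to the left along the board. It lies about 90 mm in front of the card holder (nearer the robot): the place of the shield
Mind the look-alikes: they are no part of the job. Leave any red look-alike of the shield alone. Leave any red look-alike of the medal_case alone.

How it is judged (in metres and radians):
At the end, for the whole second after the job is handed in: Plinth, medal case and shield each within 15 mm of the centre of their mats (between bell and card holder; behind the bell; in front of the card holder), the tall cup on the plinth within 12 mm of its centre; all upright, released and at rest (horizontal distance between plinth and mat_between below 0.015 m and z of plinth in the frame of mat_between between -0.001 and 0.007 m and linear speed of each of plinth, tall_cup, medal_case, shield below 0.02 m/s and angular speed of each of plinth, tall_cup, medal_case, shield below 0.2 rad/s and angle between each of plinth, tall_cup, medal_case, shield's own z axis and vertical below 0.1 rad and horizontal distance between tall_cup and plinth below 0.012 m and z of tall_cup in the frame of plinth between 0.036 and 0.044 m and horizontal distance between medal_case and mat_behind_bell below 0.015 m and z of medal_case in the frame of mat_behind_bell between -0.001 and 0.007 m and horizontal distance between shield and mat_before_card below 0.015 m and z of shield in the frame of mat_before_card between -0.001 and 0.007 m); the robot touches nothing.
It fails at once if the cup or the shield is tipped over (angle between any of tall_cup, shield's own z axis and vertical above 0.8 rad).
It fails at once if the bell or the card holder is moved by more than 15 mm (distance of any of bell, card_holder from where it was at the start of the episode above 0.015 m).
It also fails if it takes over 120 s, if anything falls off the work surface, if the arm or the gripper's body presses on something with over 40 N, if the wrist force passes 120 N, or if a joint passes its speed limit or range.

### The arm

A 6-joint arm with a two-finger parallel gripper is mounted at the origin on the work surface. World frame = base frame: x ahead of the robot, y to its left, z up, the work surface at z = 0. Lengths are in m, angles in degrees, forces in N, time in s.
With the tool pointing down it reaches from about 0.35 to 0.875 m from the base axis. Payload 4.2 kg.
Tool frame: the origin (TCP) lies midway between the tips of the shut fingers; the grasp point (between the pads) lies 19 mm behind it; z points along the fingers, y is the direction in which the jaws open and shut (so a half turn about z gives the same grasp; the last joint's range is limited). The gripper opens to 87 mm and grips with 3 to 60 N. Pads are 19 mm wide; open, the fingers measure 117 mm over their backs; the gripper's body (75 mm by 190 mm) begins 51 mm behind the grasp point.
Start: joints at [85.176, 22.042, 0.453, 0, -68.411, -14.817], TCP at [0.21, 0.589, 0.223] pointing down, gripper open.
Joint ranges: [-179.83, 179.83], [-69.29, 118.12], [-61.27, 80.66], [-181.25, 117.63], [-171.15, -9.14], [-177.46, 177.46]. Speed limits (degrees/s): [159.86, 159.86, 180, 180, 180, 180].

### API

Orientations are given as a 3x3 rotation matrix whose columns are the frame's x, y, z axes.
In Python, from station import r gives the robot as it stands.
- The arm moves only by the tool play_rows, never from a script. Its argument "commands" is a list that holds one entry, the list of rows, each a list of 7 numbers: the shift along the world's x, y, z in m, then the turn, a rotation vector about the world's x, y, z in rad, then the closure, from 0 (fully open) to 1 (shut). A call has 1 to 5 rows; each row is the pose to reach, as a shift and turn from the pose commanded when the call began; what a row does not reach only later rows make up. A row lasts 1/10 s, in which the tool goes at most 50 mm and 8.59 degrees, less where a joint would pass 70% of its speed; a pose out of reach is approached as far as the arm can. A call with a gripper value outside its range is refused whole. The fingers move at their own pace and stop on an object; the grip force is fixed at half the most. Time passes only in rows, so rows that repeat a pose let the fingers close. It gives the time, the measured TCP pose, the force and the opening at its end, in the units of the state.
- r.sense(): the state, without advancing time (a new reading comes with each control period).
- r.capture(name): name is "scene" or "top" or "wrist"; returns a dict with "image" (400x640x3 uint8, red, green, blue), "range_z" (400x640 float32, m along the optical axis (not along the pixel's ray), 0 where there is no reading), "intrinsics" (3x3 intrinsics, pixels), "extrinsics" (4x4, takes a point from camera to world coordinates); the wrist camera has in their place "mount" (4x4, takes a point from camera to tool coordinates, whose origin is the TCP and whose axes are the flange's). Camera axes: x right, y up, looking along -z (the intrinsics and any distortion apply to the point x, -y, -z); pixel columns grow to the right and rows downward; lengths in m; the calibration is good to about 2 mm. The wrist camera is an equidistant fisheye: a pixel r from the principal point sees the ray r / f radians off the axis. A picture is of the moment at which its call begins: read the wrist's pose just before it.
- r.finish_job(): hands the job in, once; it reports no verdict.
The state is a dict: "time_s": time; "joints": joint angles; "joint_velocities": joint speeds; "effort": joint torques, N m; "tcp_pos": TCP position; "ee_rot": TCP orientation; "wrist_force": force on the tool from outside, world axes, zero at the start; "moment": the same for the moment, N m; "gripper_width": opening from 0.0 (shut) to 1.0 (fully open).
Only numpy, scipy, OpenCV 4.12 (cv2) and the standard library are available. Lean on these libraries where they do the work, as an engineer would, in place of code of your own. Each camera call takes 0.05 s, during which the arm holds its last target. There are 200 camera calls.

## Working session

There is one attempt and no reset: what is moved stays moved. The work goes in short steps, Python scripts to look and compute and a tool call to move; the robot and the scene stay as the last step left them, time stands still between calls to the robot, and variables do not carry over. Pictures are saved under pics/ and viewed, about 12 in all and at most 16, crops included, and the job is handed in when it is done.

Besides the shell and the picture viewer there is one more tool, called by a JSON object that holds its "api" and its "payload", one argument or row to a line. play_rows: Moves the arm, as the interface text tells. Its arguments: {"type":"object","properties":{"commands":{"type":"array","items":{"type":"array","items":{"type":"array","items":{"type":"number"}}}}},"required":["commands"]}

```bash
ls; mkdir -p pics; cat > h.py <<'E'
import numpy as np,cv2
from station import r
def save(n,img): cv2.imwrite(f'pics/{n}.png',cv2.cvtColor(img,cv2.COLOR_RGB2BGR))
def cloud(c):
    K=np.array(c['intrinsics']);T=np.array(c['extrinsics']);z=c['range_z']
    v,u=np.mgrid[:400,:640]
    P=np.stack([(u-K[0,2])/K[0,0]*z,-(v-K[1,2])/K[1,1]*z,-z,np.ones_like(z)],-1)
    W=(P@T.T)[...,:3]; W[z<=0]=np.nan
    return W
E
python3 - <<'E'
from h import *
for n in('scene','top'):
    c=r.capture(n);save(n+'0',c['image']);np.savez(n+'0.npz',**c);print(n,c['intrinsics'],c['extrinsics'],[k for k in c])
    W=cloud(c);
    for p in((100,100),(200,320),(300,500)):print(p,W[p])
s=r.sense();print(s)
E
```

```text
pics
scene [[370.00042246   0.         323.09511745]
 [  0.         370.00042246 203.29276504]
 [  0.           0.           1.        ]] [[ 0.27815392 -0.67699906  0.68139758  1.20000354]
 [ 0.96047028  0.18770258 -0.20558351 -0.2931785 ]
 [ 0.01127975  0.71164599  0.70244769  0.80342167]
 [ 0.          0.          0.          1.        ]] ['image', 'range_z', 'intrinsics', 'extrinsics']
(100, 100) [-1.94798233 -1.26700953 -0.74486848]
(200, 320) [ 0.41317221 -0.06591896  0.00922155]
(300, 500) [0.88426378 0.23020388 0.05282287]
top [[463.62389523   0.         311.9342135 ]
 [  0.         463.62389523 193.20477018]
 [  0.           0.           1.        ]] [[-0.01203423  0.98627304 -0.16468353  0.23588842]
 [-0.99991406 -0.01101319  0.00711171 -0.06653095]
 [ 0.00520039  0.16475496  0.98632082  1.37012264]
 [ 0.          0.          0.          1.        ]] ['image', 'range_z', 'intrinsics', 'extrinsics']
(100, 100) [0.76136054 0.57203305 0.00734709]
(200, 320) [ 0.44356214 -0.10023369  0.00152152]
(300, 500) [ 0.14590157 -0.61429549  0.00511147]
{'time_s': 0.1, 'joints': array([ 8.51761521e+01,  2.20879081e+01,  3.86733677e-01, -2.58887867e-02,
       -6.84118373e+01, -1.48167539e+01]), 'joint_velocities': array([ 0.06932695, -0.05520022,  0.16390012,  0.03651475, -0.03450907,
        0.0065501 ]), 'effort': array([ 3.41045970e-04, -3.91686344e+01,  1.87933785e+01,  4.23186690e+00,
        1.34530288e-02, -7.07372533e-05]), 'tcp_pos': array([0.20987172, 0.5881269 , 0.22154518]), 'ee_rot': array([[ 9.41763501e-01, -3.36275432e-01, -5.84524074e-04],
       [-3.36275925e-01, -9.41761529e-01, -1.93007307e-03],
       [ 9.85538693e-05,  2.01423375e-03, -9.99997967e-01]]), 'wrist_force': array([-0.20649042,  0.56768428,  0.68960699]), 'moment': array([0.04691568, 0.01704583, 0.02223776]), 'gripper_width': 1.002748965726207}
```

View pics/scene0.png

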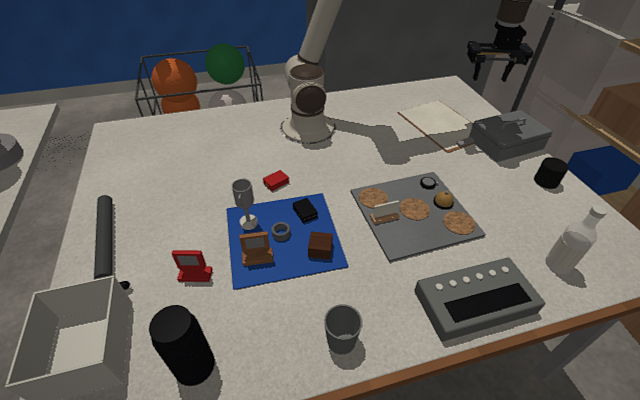

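View pics/top0.png

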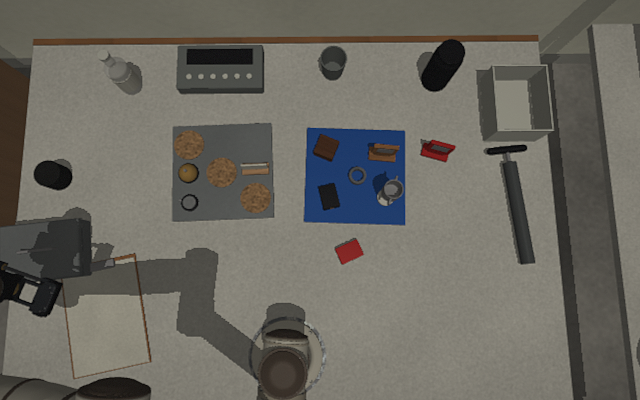

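The top view (x up, y left) shows the board on the left: mats at (189,145), (221,172) and (255,198), bell (188,172), card holder (255,168). The blue mat is on the right: plinth (326,147), shield (382,151), medal case (329,195), cup (390,188), tape (357,175). The red look-alikes lie off the mat.

```bash
cat >> h.py <<'E'
def ray(c,u,v,z):
    K=np.array(c['intrinsics']);T=np.array(c['extrinsics'])
    d=T[:3,:3]@np.array([(u-K[0,2])/K[0,0],-(v-K[1,2])/K[1,1],-1]);o=T[:3,3]
    return o+d*(z-o[2])/d[2]
def comps(c,m,zt,amin=60):
    n,l,st,ce=cv2.connectedComponentsWithStats(m.astype(np.uint8))
    for i in range(1,n):
        if st[i,4]<amin: continue
        ct=max(cv2.findContours((l==i).astype(np.uint8),0,2)[0],key=cv2.contourArea)
        pw=np.array([ray(c,u,v,zt)[:2] for u,v in ct[:,0]],np.float32)
        rc=cv2.minAreaRect(pw); 
        yield ce[i],st[i,4],np.round(rc[0],4),np.round(rc[1],4),round(rc[2],1),l==i
E
python3 - <<'E'
from h import *
for n in('top','scene'):
    c=dict(np.load(n+'0.npz'));W=cloud(c);hsv=cv2.cvtColor(c['image'],cv2.COLOR_RGB2HSV);h,s,v=hsv[...,0].astype(int),hsv[...,1],hsv[...,2]
    x,y,z=W[...,0],W[...,1],W[...,2]
    work=(x>.3)&(x<.72)&(y>-.4)&(y<.32)
    print(n,'blue mat z',np.nanmedian(z[work&(abs(h-112)<8)&(s>150)]))
    print('board/cork')
    for q in comps(c,work&(h<20)&(s>70)&(z<.024),.015):print(*q[:5])
    print('tall things')
    for q in comps(c,work&(z>.024),.04):
        zz=z[q[5]];print(*q[:5],'ztop',np.percentile(zz,[50,95]).round(4),'med rgb',np.median(c['image'][q[5]],0))
    save(n+'_c',cv2.resize(c['image'][110:270,160:480] if n=='top' else c['image'][160:300,200:500],None,fx=2.5,fy=2.5,interpolation=cv2.INTER_CUBIC))
E
```

```text
top blue mat z 0.007954974230330647
board/cork
[190.57391304 144.4973913 ] 575 [0.6166 0.2847] [0.0874 0.0692] 2.0
[379.70769231 156.59230769] 130 [ 0.5784 -0.2866] [0.0779 0.037 ] 83.1
[221.22622478 171.97118156] 694 [0.5295 0.194 ] [0.0894 0.0853] 89.4
[254.99438202 197.57022472] 712 [0.4507 0.0929] [0.0871 0.0876] 45.1
tall things
[325.48306998 147.25507901] 443 [ 0.5951 -0.1177] [0.061  0.0656] 66.9 ztop [0.0475 0.0522] med rgb [58. 38. 26.]
[384.18996416 149.77777778] 279 [ 0.5834 -0.2901] [0.083  0.0389] 83.5 ztop [0.0898 0.1082] med rgb [64. 57. 42.]
[254.36271186 168.30508475] 295 [0.5334 0.0929] [0.0825 0.033 ] 89.4 ztop [0.0309 0.0738] med rgb [116.  95.  75.]
[187.03623188 172.4673913 ] 276 [0.525  0.2874] [0.0534 0.0553] 46.2 ztop [0.0438 0.0531] med rgb [97. 77. 41.]
[356.66666667 175.34814815] 135 [ 0.5099 -0.208 ] [0.05   0.0486] 43.4 ztop [0.0322 0.0368] med rgb [68. 68. 66.]
[391.43564356 190.6460396 ] 404 [ 0.4638 -0.308 ] [0.0558 0.0788] 35.9 ztop [0.1227 0.1587] med rgb [77. 76. 74.]
[328.33737864 196.33980583] 412 [ 0.448  -0.1237] [0.0709 0.0496] 12.7 ztop [0.03
[... 1067 characters left out ...]
.5  36.   35. ]
[444.58108108 198.56306306] 222 [0.5375 0.2863] [0.0507 0.0697] 30.5 ztop [0.0415 0.0522] med rgb [105.  81.  47.]
[305.01230769 208.22461538] 325 [ 0.4648 -0.1257] [0.0763 0.0515] 12.8 ztop [0.0317 0.0344] med rgb [21. 20. 21.]
[385.29297821 211.34866828] 413 [0.5382 0.0976] [0.0618 0.1029] 4.2 ztop [0.0415 0.0719] med rgb [102.  98.  89.]
[280.83974359 229.48076923] 156 [ 0.5261 -0.2092] [0.0494 0.0551] 77.5 ztop [0.0305 0.0343] med rgb [73. 74. 75.]
[255.02685624 243.78199052] 633 [ 0.5587 -0.2862] [0.0755 0.0815] 84.0 ztop [0.0751 0.1052] med rgb [64. 49. 37.]
[320.19385797 243.5547025 ] 521 [ 0.6022 -0.1189] [0.0615 0.0779] 66.9 ztop [0.0464 0.0489] med rgb [67. 41. 28.]
```

View pics/top_c.png

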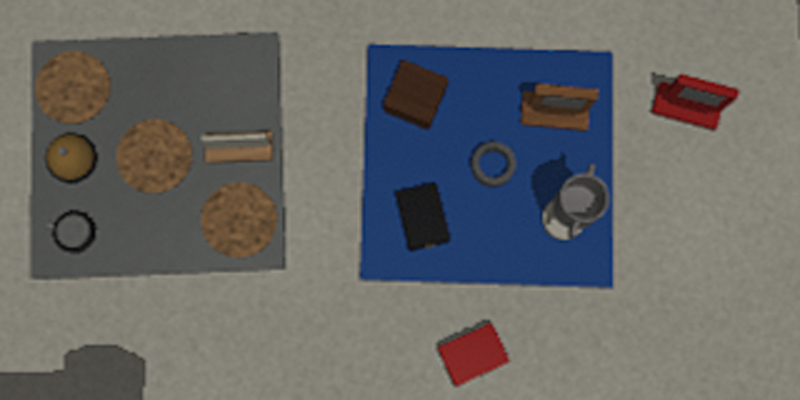

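View pics/scene_c.png

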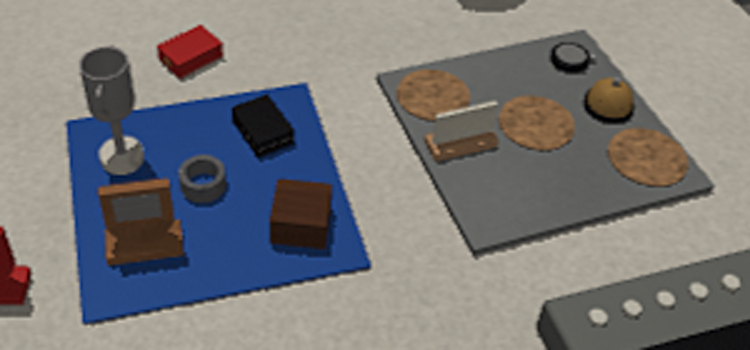

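Both crops agree: mats at about (0.6155,0.285), (0.5295,0.1945) and (0.4505,0.093); the plinth is near (0.60,-0.118). One refinement of the pieces from their top faces, then I move.

```bash
python3 - <<'E'
from h import *
for n in('top','scene'):
    c=dict(np.load(n+'0.npz'));W=cloud(c);x,y,z=W[...,0],W[...,1],W[...,2]
    for nm,(a,b,cc,d),zmin,zt in(('plinth',(.54,.66,-.19,-.07),.038,.046),('case',(.39,.51,-.18,-.07),.024,.031),('shield',(.5,.66,-.34,-.22),.088,.104),('cup',(.35,.56,-.36,-.22),.148,.156)):
        m=(x>a)&(x<b)&(y>cc)&(y<d)&(z>zmin)
        for q in comps(c,m,zt,20):
            P=W[q[5]];t=P[P[:,2]>zt-.006];print(n,nm,*q[:5],'mean pts',t.mean(0).round(4),len(t), 'range', t.min(0).round(3),t.max(0).round(3))
    # cork circles from cork colour, hull-fitted
    hsv=cv2.cvtColor(c['image'],cv2.COLOR_RGB2HSV);h,s=hsv[...,0].astype(int),hsv[...,1]
    for q in comps(c,(h<22)&(s>60)&(z<.022)&(y>.03)&(y<.35)&(x>.38)&(x<.68),.015,200):
        ct=max(cv2.findContours(q[5].astype(np.uint8),0,2)[0],key=cv2.contourArea)
        pw=np.array([ray(c,u,v,.015)[:2] for u,v in ct[:,0]],np.float32)
        print('cork',cv2.minEnclosingCircle(pw),q[2],q[3])
E
```

```text
top plinth [325.59615385 146.71875   ] 416 [ 0.5951 -0.1179] [0.0601 0.0619] 66.9 mean pts [ 0.5949 -0.1178  0.0477] 414 range [ 0.558 -0.155  0.04 ] [ 0.635 -0.081  0.057]
top case [328.33737864 196.33980583] 412 [ 0.4495 -0.124 ] [0.0714 0.0499] 12.7 mean pts [ 0.4493 -0.124   0.0329] 411 range [ 0.412 -0.155  0.025] [ 0.489 -0.094  0.042]
top shield [385.38461538 147.17482517] 143 [ 0.5767 -0.2845] [0.0705 0.0174] 87.6 mean pts [ 0.5775 -0.2857  0.1051] 116 range [ 0.569 -0.32   0.098] [ 0.587 -0.252  0.114]
top cup [392.87777778 189.2       ] 90 [ 0.4471 -0.2909] [0.0507 0.0521] 26.9 mean pts [ 0.4481 -0.2918  0.1567] 79 range [ 0.416 -0.315  0.15 ] [ 0.472 -0.266  0.164]
cork ((0.6153959035873413, 0.2939898669719696), 0.04560546949505806) [0.6153 0.2937] [0.0903 0.0873]
cork ((0.5295376777648926, 0.1940270960330963), 0.045548830181360245) [0.5295 0.1942] [0.0898 0.0853]
cork ((0.45104458928108215, 0.09199128299951553), 0.045450154691934586) [0.4514 0.0922] [0.0889 0.0868]
scene plinth [320.25917431 241.7912844 ] 436 [ 0.6017 -0.1185] [0.0603 0.0664] 66.9 mean pts [ 0.6018 -0.118
[... 189 characters left out ...]
ange [ 0.414 -0.154  0.026] [ 0.492 -0.093  0.037]
scene shield [253.6460177  236.66371681] 226 [ 0.5883 -0.2846] [0.0684 0.0262] 84.0 mean pts [ 0.5829 -0.2856  0.1035] 142 range [ 0.573 -0.319  0.098] [ 0.591 -0.251  0.108]
scene cup [241.71014493 186.02898551] 138 [ 0.4541 -0.2906] [0.0491 0.0625] 83.8 mean pts [ 0.4504 -0.2902  0.1546] 115 range [ 0.424 -0.315  0.15 ] [ 0.477 -0.265  0.16 ]
cork ((0.45097705721855164, 0.09243693202733994), 0.0460512712597847) [0.4467 0.0913] [0.0822 0.0907]
cork ((0.529104471206665, 0.1955583691596985), 0.04627733305096626) [0.5296 0.1952] [0.0883 0.0905]
cork ((0.614526629447937, 0.29448652267456055), 0.04607927426695824) [0.6145 0.2941] [0.0878 0.0904]
```

{"api": "play_rows", "payload": {
  "commands": [
    [[0.097,-0.177,0,0,0,-0.408,0],[0.097,-0.177,0,0,0,-0.408,0],[0.097,-0.177,0,0,0,-0.408,0],[0.097,-0.177,0,0,0,-0.408,0],[0.097,-0.177,0,0,0,-0.408,0]]
  ]
}}

```text
time_s: 0.6
tcp_pos: [0.3082, 0.4068, 0.2225]
ee_rot: [[0.728, -0.686, -0.001], [-0.686, -0.728, -0.002], [0.001, 0.002, -1.0]]
wrist_force: [0.3, 0.4, 0.9]
gripper_width: 1.001
```

{"api": "play_rows", "payload": {
  "commands": [
    [[0.097,-0.177,0,0,0,-0.408,0],[0.097,-0.177,0,0,0,-0.408,0],[0.097,-0.177,0,0,0,-0.408,0],[0.097,-0.177,0,0,0,-0.408,0],[0.097,-0.177,0,0,0,-0.408,0]]
  ]
}}

```text
time_s: 1.1
tcp_pos: [0.4052, 0.2308, 0.2223]
ee_rot: [[0.395, -0.919, -0.001], [-0.919, -0.395, -0.001], [0.001, 0.001, -1.0]]
wrist_force: [0.4, 0.4, 0.2]
gripper_width: 1.0
```

{"api": "play_rows", "payload": {
  "commands": [
    [[0.097,-0.177,0,0,0,-0.408,0],[0.097,-0.177,0,0,0,-0.408,0],[0.097,-0.177,0,0,0,-0.408,0],[0.097,-0.177,0,0,0,-0.408,0],[0.097,-0.177,0,0,0,-0.408,0]]
  ]
}}

```text
time_s: 1.6
tcp_pos: [0.5028, 0.0543, 0.2219]
ee_rot: [[-0.002, -1.0, -0.001], [-1.0, 0.002, -0.001], [0.001, 0.001, -1.0]]
wrist_force: [-1.3, -0.0, -0.1]
gripper_width: 0.998
```

{"api": "play_rows", "payload": {
  "commands": [
    [[0.096,-0.176,0,0,0,-0.407,0],[0.096,-0.176,0,0,0,-0.407,0],[0.096,-0.176,0,0,0,-0.407,0],[0.096,-0.176,0,0,0,-0.407,0],[0.096,-0.176,0,0,0,-0.407,0]]
  ]
}}

```text
time_s: 2.1
tcp_pos: [0.5991, -0.1215, 0.2208]
ee_rot: [[-0.396, -0.918, -0.001], [-0.918, 0.396, -0.001], [0.001, 0.001, -1.0]]
wrist_force: [-1.1, 1.0, 0.1]
gripper_width: 1.001
```

```bash
cat >> h.py <<'E'
def wrist():
    s=r.sense();c=r.capture('wrist')
    T=np.eye(4);T[:3,:3]=s['ee_rot'];T[:3,3]=s['tcp_pos'];c['extrinsics']=T@np.array(c['mount']);return c
def wpts(c,uv,z):   # fisheye pixels -> world on plane z
    K=np.array(c['intrinsics']);E=c['extrinsics'];uv=np.atleast_2d(uv).astype(float)
    p=(uv-K[:2,2])/[K[0,0],K[1,1]];th=np.linalg.norm(p,axis=1);k=np.where(th>1e-9,np.sin(th)/np.maximum(th,1e-9),1)
    d=np.c_[p[:,0]*k,-p[:,1]*k,-np.cos(th)]@E[:3,:3].T;o=E[:3,3]
    return o+d*((z-o[2])/d[:,2])[:,None]
def wcloud(c):
    K=np.array(c['intrinsics']);E=c['extrinsics'];v,u=np.mgrid[:400,:640]
    p=np.stack([(u-K[0,2])/K[0,0],(v-K[1,2])/K[1,1]],-1);th=np.linalg.norm(p,axis=-1)+1e-9;z=c['range_z']
    k=np.tan(np.minimum(th,1.5))/th
    P=np.stack([p[...,0]*k*z,-p[...,1]*k*z,-z],-1);W=P@E[:3,:3].T+E[:3,3];W[z<=0]=np.nan;return W
def wrect(c,m,z,amin=150):
    for ct in cv2.findContours(m.astype(np.uint8),0,2)[0]:
        if cv2.contourArea(ct)<amin: continue
        M=cv2.moments(ct);P=wpts(c,ct[:,0],z)[:,:2].astype(np.float32);q=cv2.minAreaRect(P)
        print('px',round(M['m10']/M['m00']),round(M['m01']/M['m00']),'ctr',np.round(q[0],4),'size',np.round(q[1],4),'ang',round(q[2],1))
E
python3 - <<'E'
from h import *
c=wrist();save('w1',c['image']);W=wcloud(c);z=W[...,2];x=W[...,0];y=W[...,1]
print(c['intrinsics'],c['mount'],r.sense()['tcp_pos'])
print('plinth');wrect(c,(z>.036)&(z<.06)&(y>-.2)&(y<-.04)&(x>.5)&(x<.7),.046)
print('case');wrect(c,(z>.024)&(z<.04)&(y>-.18)&(y<-.06)&(x>.38)&(x<.53),.031)
print(np.nanmedian(z))
E
```

```text
[[309.70691629   0.         321.21293574]
 [  0.         309.70691629 195.92587403]
 [  0.           0.           1.        ]] [[ 9.76385167e-04  9.54190346e-01  2.99198646e-01  8.38041248e-02]
 [ 9.99999233e-01 -7.03747178e-04 -1.01897405e-03 -8.00528238e-04]
 [-7.61734995e-04  2.99199412e-01 -9.54190302e-01 -1.61353691e-01]
 [ 0.00000000e+00  0.00000000e+00  0.00000000e+00  1.00000000e+00]] [ 0.59797001 -0.11959332  0.22087652]
plinth
px 323 177 ctr [ 0.5974 -0.1216] size [0.0613 0.0601] ang 66.7
case
px 433 124 ctr [ 0.453  -0.1272] size [0.0713 0.0515] ang 13.2
0.00504585442555075
```

View pics/w1.png

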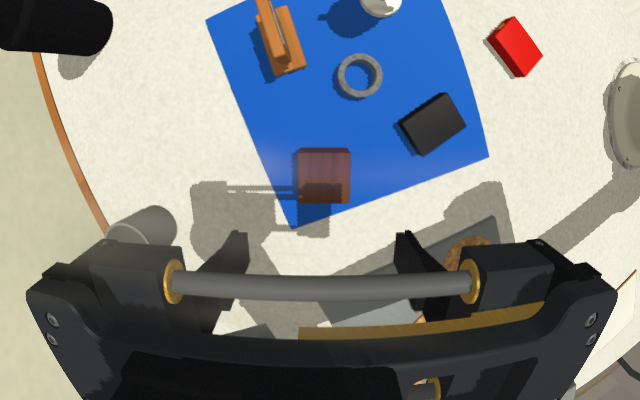

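The wrist view shows the plinth at (323,177), 61x60 mm, centre (0.597,-0.121), matching the static cameras, with the jaws squared to it. Descending to grasp.

{"api": "play_rows", "payload": {
  "commands": [
    [[0,-0.001,-0.04,0,0,0,0],[0,-0.001,-0.08,0,0,0,0],[0,-0.001,-0.12,0,0,0,0],[0,-0.001,-0.15,0,0,0,0],[0,-0.001,-0.17,0,0,0,0]]
  ]
}}

```text
time_s: 2.65
tcp_pos: [0.5954, -0.1171, 0.0499]
ee_rot: [[-0.39, -0.921, -0.004], [-0.921, 0.39, 0.0], [0.001, 0.004, -1.0]]
wrist_force: [-0.3, -0.2, -0.5]
gripper_width: 1.002
```

{"api": "play_rows", "payload": {
  "commands": [
    [[0,0,-0.02,0,0,0,0],[0,0,-0.035,0,0,0,0],[0,0,-0.035,0,0,0,0],[0,0,-0.035,0,0,0,0.5],[0,0,-0.035,0,0,0,0.5]]
  ]
}}

```text
time_s: 3.15
tcp_pos: [0.5979, -0.1185, 0.0188]
ee_rot: [[-0.391, -0.92, 0.002], [-0.92, 0.391, -0.0], [-0.001, -0.002, -1.0]]
wrist_force: [1.0, -1.0, 0.6]
gripper_width: 0.894
```

{"api": "play_rows", "payload": {
  "commands": [
    [[0,0,0,0,0,0,0.6],[0,0,0,0,0,0,0.6],[0,0,0,0,0,0,0.6],[0,0,0,0,0,0,0.6],[0,0,0,0,0,0,0.6]]
  ]
}}

```text
time_s: 3.65
tcp_pos: [0.5975, -0.1193, 0.0184]
ee_rot: [[-0.392, -0.92, 0.001], [-0.92, 0.392, -0.0], [-0.0, -0.001, -1.0]]
wrist_force: [-1.2, 1.7, 5.5]
gripper_width: 0.686
```

{"api": "play_rows", "payload": {
  "commands": [
    [[0,0,0.02,0,0,0,0.6],[0,0,0.06,0,0,0,0.6],[0,0,0.1,0,0,0,0.6],[0,0,0.14,0,0,0,0.6],[0,0,0.18,0,0,0,0.6]]
  ]
}}

```text
time_s: 4.15
tcp_pos: [0.5963, -0.1195, 0.1984]
ee_rot: [[-0.393, -0.92, -0.002], [-0.92, 0.393, 0.0], [0.0, 0.002, -1.0]]
wrist_force: [0.8, -0.8, -0.9]
gripper_width: 0.684
```

{"api": "play_rows", "payload": {
  "commands": [
    [[-0.004,0.035,0,0,0,0,0.6],[-0.008,0.075,0,0,0,0,0.6],[-0.012,0.12,0.0,0,0,0,0.6],[-0.016,0.16,0,0,0,0,0.6],[-0.02,0.2,0,0,0,0,0.6]]
  ]
}}

```text
time_s: 4.65
tcp_pos: [0.5761, 0.0819, 0.1968]
ee_rot: [[-0.393, -0.92, -0.001], [-0.92, 0.393, -0.0], [0.001, 0.001, -1.0]]
wrist_force: [0.4, -0.0, -1.6]
gripper_width: 0.689
```

{"api": "play_rows", "payload": {
  "commands": [
    [[-0.005,0.04,0,0,0,0,0.6],[-0.01,0.08,0,0,0,0,0.6],[-0.012,0.12,0,0,0,0,0.6],[-0.016,0.15,0,0,0,0,0.6],[-0.02,0.17,0,0,0,0,0.6]]
  ]
}}

```text
time_s: 5.15
tcp_pos: [0.5563, 0.2525, 0.1964]
ee_rot: [[-0.391, -0.92, -0.002], [-0.92, 0.391, -0.001], [0.001, 0.001, -1.0]]
wrist_force: [-1.1, -0.6, -0.9]
gripper_width: 0.689
```

```bash
cat >> h.py <<'E'
def corks(c):
    W=wcloud(c);z=W[...,2];hsv=cv2.cvtColor(c['image'],cv2.COLOR_RGB2HSV);h,s=hsv[...,0].astype(int),hsv[...,1]
    m=((h<22)&(s>70)&(z<.03)&(z>0)).astype(np.uint8);m=cv2.morphologyEx(m,cv2.MORPH_CLOSE,np.ones((5,5)))
    for ct in cv2.findContours(m,0,2)[0]:
        if cv2.contourArea(ct)<300: continue
        P=wpts(c,ct[:,0],.015)[:,:2].astype(np.float32);print('cork px',ct[:,0].mean(0).round(),'circ',np.round(np.r_[cv2.minEnclosingCircle(P)[0],cv2.minEnclosingCircle(P)[1]],4),'rect',np.round(cv2.minAreaRect(P)[0],4),np.round(cv2.minAreaRect(P)[1],4))
E
python3 - <<'E'
from h import *
s=r.sense();print(s['tcp_pos'])
c=wrist();save('w2',c['image']);corks(c)
E
```

```text
[0.5562679  0.25252656 0.19638632]
cork px [575. 192.] circ [0.1537 0.4174 0.1491] rect [0.1535 0.418 ] [0.2975 0.0365]
cork px [323. 120.] circ [0.5288 0.1948 0.0459] rect [0.5293 0.1949] [0.0894 0.0896]
cork px [ 25. 108.] circ [ 0.9341 -0.0548  0.1029] rect [ 0.9404 -0.0548] [0.0197 0.2057]
cork px [279.  41.] circ [0.5386 0.0914 0.0442] rect [0.5385 0.0914] [0.0352 0.0841]
cork px [355.  32.] circ [0.4516 0.0941 0.0455] rect [0.4566 0.1072] [0.0604 0.0898]
```

View pics/w2.png

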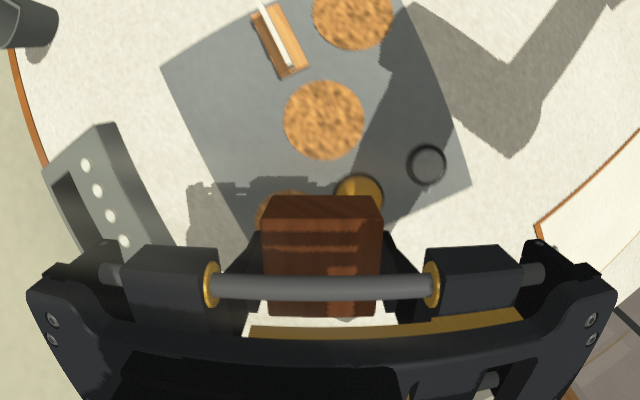

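The wrist view confirms mat_between at (323,120), centre (0.529,0.195), and the plinth held square in the jaws. Placing it.

{"api": "play_rows", "payload": {
  "commands": [
    [[-0.014,-0.028,0,0,0,0,0.6],[-0.027,-0.0565,0,0,0,0,0.6],[-0.027,-0.0565,-0.05,0,0,0,0.6],[-0.027,-0.0565,-0.1,0,0,0,0.6],[-0.027,-0.0565,-0.13,0,0,0,0.6]]
  ]
}}

```text
time_s: 5.7
tcp_pos: [0.5276, 0.1921, 0.0638]
ee_rot: [[-0.394, -0.919, -0.005], [-0.919, 0.394, -0.002], [0.004, 0.004, -1.0]]
wrist_force: [-0.2, -0.7, -1.3]
gripper_width: 0.689
```

{"api": "play_rows", "payload": {
  "commands": [
    [[0,0,-0.015,0,0,0,0.6],[0,0,-0.03,0,0,0,0.6],[0,0,-0.038,0,0,0,0.6],[0,0,-0.038,0,0,0,0.6],[0,0,-0.038,0,0,0,0.6]]
  ]
}}

```text
time_s: 6.2
tcp_pos: [0.5303, 0.1941, 0.0298]
ee_rot: [[-0.392, -0.92, 0.0], [-0.92, 0.392, 0.0], [-0.0, -0.0, -1.0]]
wrist_force: [-0.7, -0.6, -1.4]
gripper_width: 0.686
```

{"api": "play_rows", "payload": {
  "commands": [
    [[0,0,0,0,0,0,0.15],[0,0,0,0,0,0,0.15],[0,0,0,0,0,0,0.15],[0,0,0,0,0,0,0.15],[0,0,0,0,0,0,0.15]]
  ]
}}

```text
time_s: 6.7
tcp_pos: [0.5301, 0.1942, 0.0297]
ee_rot: [[-0.392, -0.92, 0.0], [-0.92, 0.392, 0.0], [-0.0, -0.0, -1.0]]
wrist_force: [0.4, 0.5, 0.9]
gripper_width: 0.845
```

{"api": "play_rows", "payload": {
  "commands": [
    [[0,0,0.03,0,0,0,0.15],[0,0,0.07,0,0,0,0.15],[0,0,0.11,0,0,0,0],[0,0,0.15,0,0,0,0],[0,0,0.19,0,0,0,0]]
  ]
}}

```text
time_s: 7.2
tcp_pos: [0.5297, 0.1939, 0.2214]
ee_rot: [[-0.392, -0.92, 0.0], [-0.92, 0.392, 0.0], [-0.0, -0.0, -1.0]]
wrist_force: [1.2, 0.5, 0.8]
gripper_width: 0.981
```

{"api": "play_rows", "payload": {
  "commands": [
    [[-0.008,-0.032,0,0,0,-0.1,0],[-0.016,-0.064,0,0,0,-0.2,0],[-0.023,-0.096,0,0,0,-0.3,0],[-0.031,-0.128,0,0,0,-0.4,0],[-0.038,-0.16,0,0,0,-0.47,0]]
  ]
}}

```text
time_s: 7.7
tcp_pos: [0.4913, 0.0329, 0.2197]
ee_rot: [[-0.768, -0.64, 0.0], [-0.64, 0.768, 0.0], [-0.0, 0.0, -1.0]]
wrist_force: [0.5, -0.4, -0.1]
gripper_width: 1.004
```

{"api": "play_rows", "payload": {
  "commands": [
    [[-0.008,-0.032,0,0,0,-0.1,0],[-0.016,-0.064,0,0,0,-0.2,0],[-0.023,-0.096,0,0,0,-0.3,0],[-0.031,-0.128,0,0,0,-0.4,0],[-0.039,-0.16,0,0,0,-0.467,0]]
  ]
}}

```text
time_s: 8.2
tcp_pos: [0.4524, -0.1271, 0.2197]
ee_rot: [[-0.974, -0.226, 0.0], [-0.226, 0.974, 0.0], [-0.0, 0.0, -1.0]]
wrist_force: [0.6, 0.6, 0.2]
gripper_width: 1.003
```

{"api": "play_rows", "payload": {
  "commands": [
    [[0,0,0,0,0,0,0],[0,0,0,0,0,0,0]]
  ]
}}

```text
time_s: 8.4
tcp_pos: [0.4528, -0.1263, 0.2196]
ee_rot: [[-0.974, -0.228, 0.0], [-0.228, 0.974, 0.0], [-0.0, 0.0, -1.0]]
wrist_force: [-0.7, 0.2, -0.6]
gripper_width: 0.998
```

```bash
python3 - <<'E'
from h import *
print(r.sense()['joints'])
c=wrist();save('w3',c['image']);W=wcloud(c);z=W[...,2];x=W[...,0];y=W[...,1]
print('case');wrect(c,(z>.024)&(z<.045)&(y>-.2)&(y<-.06)&(x>.37)&(x<.53),.031)
for n in('top','scene'):
    d=r.capture(n);np.savez(n+'1.npz',**d);W=cloud(d);x,y,z=W[...,0],W[...,1],W[...,2]
    for q in comps(d,(x>.46)&(x<.6)&(y>.14)&(y<.25)&(z>.044),.055):print(n,*q[:5],np.nanmedian(z[q[5]]))
E
```

```text
[ 4.27624470e+00  6.93311023e+00 -2.06451258e+01 -9.44393035e-03
 -6.24040088e+01 -8.11158156e+01]
case
px 259 206 ctr [ 0.5092 -0.1922] size [0.0411 0.0146] ang 0.7
px 323 171 ctr [ 0.4502 -0.1264] size [0.0692 0.0499] ang 13.2
top [213.39823009 170.55752212] 226 [0.5229 0.2126] [0.0802 0.0444] 17.6 0.05652535825391514
scene [417.19101124 200.5252809 ] 356 [0.5353 0.1933] [0.0622 0.0708] 67.1 0.05566420534351052
```

{"api": "play_rows", "payload": {
  "commands": [
    [[-0.002,0,-0.04,0,0,0,0],[-0.002,0,-0.09,0,0,0,0],[-0.002,0,-0.13,0,0,0,0],[-0.002,0,-0.16,0,0,0,0],[-0.002,0,-0.18,0,0,0,0]]
  ]
}}

```text
time_s: 9.05
tcp_pos: [0.4502, -0.1249, 0.0373]
ee_rot: [[-0.973, -0.231, -0.003], [-0.231, 0.973, -0.0], [0.003, 0.001, -1.0]]
wrist_force: [-0.6, 0.2, 1.1]
gripper_width: 1.002
```

{"api": "play_rows", "payload": {
  "commands": [
    [[0,0,-0.015,0,0,0,0],[0,0,-0.028,0,0,0,0],[0,0,-0.028,0,0,0,0],[0,0,-0.028,0,0,0,0.7],[0,0,-0.028,0,0,0,0.7]]
  ]
}}

```text
time_s: 9.55
tcp_pos: [0.4519, -0.1255, 0.0123]
ee_rot: [[-0.973, -0.23, 0.002], [-0.23, 0.973, 0.0], [-0.002, -0.0, -1.0]]
wrist_force: [0.6, -0.2, 1.0]
gripper_width: 0.893
```

{"api": "play_rows", "payload": {
  "commands": [
    [[0,0,0,0,0,0,0.7],[0,0,0,0,0,0,0.7],[0,0,0,0,0,0,0.7],[0,0,0,0,0,0,0.7],[0,0,0,0,0,0,0.7]]
  ]
}}

```text
time_s: 10.05
tcp_pos: [0.4511, -0.1259, 0.0118]
ee_rot: [[-0.974, -0.229, 0.0], [-0.229, 0.974, 0.0], [-0.0, -0.0, -1.0]]
wrist_force: [-1.2, 1.0, 3.1]
gripper_width: 0.574
```

{"api": "play_rows", "payload": {
  "commands": [
    [[0,0,0.02,0,0,0,0.7],[0,0,0.06,0,0,0,0.7],[0,0,0.1,0,0,0,0.7],[0,0,0.14,0,0,0,0.7],[0,0,0.18,0,0,0,0.7]]
  ]
}}

```text
time_s: 10.55
tcp_pos: [0.4503, -0.1259, 0.1929]
ee_rot: [[-0.974, -0.228, -0.001], [-0.228, 0.974, 0.0], [0.001, 0.0, -1.0]]
wrist_force: [1.2, -0.1, -0.7]
gripper_width: 0.57
```

{"api": "play_rows", "payload": {
  "commands": [
    [[0.015,0.037,0,0,0,0,0.7],[0.03,0.075,0,0,0,0,0.7],[0.045,0.115,0,0,0,0,0.7],[0.06,0.155,0,0,0,0,0.7],[0.075,0.195,0,0,0,0,0.7]]
  ]
}}

```text
time_s: 11.05
tcp_pos: [0.5259, 0.0706, 0.1911]
ee_rot: [[-0.974, -0.229, -0.001], [-0.229, 0.974, -0.0], [0.001, 0.0, -1.0]]
wrist_force: [1.2, -1.2, -1.4]
gripper_width: 0.57
```

{"api": "play_rows", "payload": {
  "commands": [
    [[0.015,0.04,0,0,0,0,0.7],[0.03,0.08,0,0,0,0,0.7],[0.045,0.12,0,0,0,0,0.7],[0.06,0.155,0,0,0,0,0.7],[0.075,0.19,0,0,0,0,0.7]]
  ]
}}

```text
time_s: 11.55
tcp_pos: [0.601, 0.2605, 0.1906]
ee_rot: [[-0.973, -0.229, -0.002], [-0.229, 0.973, -0.001], [0.002, -0.0, -1.0]]
wrist_force: [0.5, -0.9, -1.3]
gripper_width: 0.574
```

{"api": "play_rows", "payload": {
  "commands": [
    [[0.007,0.02,0,0,0,0,0.7],[0.014,0.035,0,0,0,0,0.7],[0.014,0.035,0,0,0,0,0.7]]
  ]
}}

```text
time_s: 11.85
tcp_pos: [0.6151, 0.2958, 0.1897]
ee_rot: [[-0.973, -0.23, -0.002], [-0.23, 0.973, -0.001], [0.002, -0.0, -1.0]]
wrist_force: [0.1, 0.0, -1.9]
gripper_width: 0.567
```

```bash
python3 - <<'E'
from h import *
print(r.sense()['tcp_pos'])
c=wrist();save('w4',c['image']);W=wcloud(c);z=W[...,2];x=W[...,0];y=W[...,1]
corks(c);print('plinth');wrect(c,(z>.046)&(z<.066)&(y>.13)&(y<.25)&(x>.46)&(x<.6),.055)
E
```

```text
[0.6150731  0.29578298 0.18968816]
cork px [622. 363.] circ [0.9448 1.2991 0.1258] rect [0.9456 1.3116] [0.1162 0.2342]
cork px [318. 156.] circ [0.6147 0.292  0.0452] rect [0.6004 0.2884] [0.0599 0.0899]
cork px [163.  77.] circ [0.5388 0.0875 0.0459] rect [0.5386 0.0877] [0.0353 0.087 ]
cork px [259.  89.] circ [0.5296 0.1925 0.0454] rect [0.532  0.2005] [0.0733 0.0901]
cork px [183.  26.] circ [0.4518 0.0904 0.0461] rect [0.4697 0.0916] [0.0532 0.0911]
plinth
px 241 81 ctr [0.5309 0.1947] size [0.0613 0.0602] ang 67.0
```

View pics/w4.png

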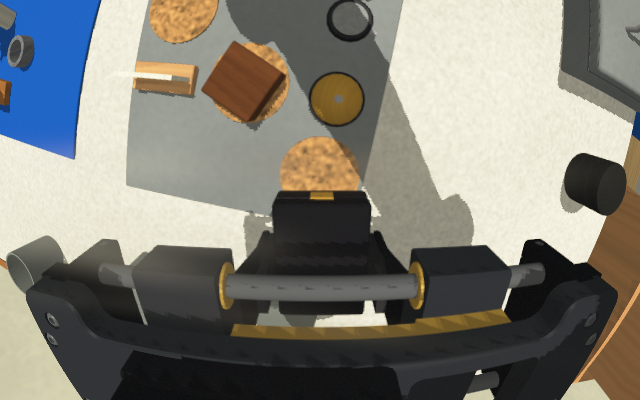

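The wrist view shows the plinth centred on its mat (241,81), 2 mm off, with the bell untouched, the case held and its mat (318,156) just below. Lowering the case.

{"api": "play_rows", "payload": {
  "commands": [
    [[0,-0.002,-0.04,0,0,0,0.7],[0,-0.002,-0.08,0,0,0,0.7],[0,-0.002,-0.11,0,0,0,0.7],[0,-0.002,-0.13,0,0,0,0.7],[0,-0.002,-0.145,0,0,0,0.7]]
  ]
}}

```text
time_s: 12.4
tcp_pos: [0.614, 0.2904, 0.0446]
ee_rot: [[-0.974, -0.228, -0.003], [-0.228, 0.974, -0.002], [0.003, -0.001, -1.0]]
wrist_force: [-0.1, 0.4, -1.2]
gripper_width: 0.573
```

{"api": "play_rows", "payload": {
  "commands": [
    [[0,0,-0.01,0,0,0,0.7],[0,0,-0.018,0,0,0,0.7],[0,0,-0.023,0,0,0,0.7],[0,0,-0.023,0,0,0,0.7],[0,0,-0.023,0,0,0,0.7]]
  ]
}}

```text
time_s: 12.9
tcp_pos: [0.6155, 0.2924, 0.0243]
ee_rot: [[-0.973, -0.229, 0.001], [-0.229, 0.973, 0.001], [-0.001, 0.0, -1.0]]
wrist_force: [0.4, 0.4, 0.4]
gripper_width: 0.57
```

{"api": "play_rows", "payload": {
  "commands": [
    [[0,0,0,0,0,0,0.25],[0,0,0,0,0,0,0.25],[0,0,0,0,0,0,0.25],[0,0,0,0,0,0,0.25],[0,0,0,0,0,0,0.25]]
  ]
}}

```text
time_s: 13.4
tcp_pos: [0.6151, 0.2922, 0.0237]
ee_rot: [[-0.973, -0.229, 0.0], [-0.229, 0.973, 0.0], [-0.0, 0.0, -1.0]]
wrist_force: [0.1, 0.5, -0.6]
gripper_width: 0.749
```

{"api": "play_rows", "payload": {
  "commands": [
    [[0,0,0.03,0,0,0,0.25],[0,0,0.07,0,0,0,0.25],[0,0,0.11,0,0,0,0],[0,0,0.15,0,0,0,0],[0,0,0.19,0,0,0,0]]
  ]
}}

```text
time_s: 13.9
tcp_pos: [0.6148, 0.2919, 0.2153]
ee_rot: [[-0.973, -0.229, 0.0], [-0.229, 0.973, 0.0], [-0.0, 0.0, -1.0]]
wrist_force: [0.7, 0.1, 0.3]
gripper_width: 0.938
```

{"api": "play_rows", "payload": {
  "commands": [
    [[-0.005,-0.035,0.03,0,0,0,0],[-0.02,-0.075,0.05,0,0,0,0],[-0.035,-0.115,0.07,0,0,0,0],[-0.045,-0.155,0.09,0,0,0,0],[-0.056,-0.195,0.1,0,0,0,0]]
  ]
}}

```text
time_s: 14.4
tcp_pos: [0.5589, 0.0957, 0.3159]
ee_rot: [[-0.973, -0.229, 0.004], [-0.229, 0.973, 0.001], [-0.004, 0.0, -1.0]]
wrist_force: [1.0, -0.2, -0.1]
gripper_width: 0.999
```

{"api": "play_rows", "payload": {
  "commands": [
    [[-0.01,-0.04,0,0,0,0,0],[-0.02,-0.08,0,0,0,0,0],[-0.035,-0.12,0,0,0,0,0],[-0.045,-0.16,0,0,0,0,0],[-0.056,-0.195,0,0,0,0,0]]
  ]
}}

```text
time_s: 14.9
tcp_pos: [0.5021, -0.0996, 0.3139]
ee_rot: [[-0.974, -0.228, 0.001], [-0.228, 0.974, 0.0], [-0.001, -0.0, -1.0]]
wrist_force: [0.6, 0.1, 1.0]
gripper_width: 1.001
```

{"api": "play_rows", "payload": {
  "commands": [
    [[-0.01,-0.04,0,0,0,-0.1,0],[-0.02,-0.08,0,0,0,-0.2,0],[-0.035,-0.12,0,0,0,-0.3,0],[-0.045,-0.16,0,0,0,-0.4,0],[-0.055,-0.193,0,0,0,-0.4,0]]
  ]
}}

```text
time_s: 15.4
tcp_pos: [0.4471, -0.2927, 0.3138]
ee_rot: [[-0.985, 0.171, 0.0], [0.171, 0.985, -0.0], [-0.0, -0.0, -1.0]]
wrist_force: [0.4, -1.0, 0.5]
gripper_width: 1.0
```

{"api": "play_rows", "payload": {
  "commands": [
    [[0,0,0,0,0,0,0],[0,0,0,0,0,0,0]]
  ]
}}

```text
time_s: 15.6
tcp_pos: [0.4476, -0.2914, 0.3134]
ee_rot: [[-0.985, 0.17, -0.0], [0.17, 0.985, 0.0], [0.0, 0.0, -1.0]]
wrist_force: [0.0, -0.4, -0.1]
gripper_width: 1.0
```

```bash
python3 - <<'E'
from h import *
print(r.sense()['tcp_pos'],r.sense()['joints'])
c=wrist();save('w5',c['image']);W=wcloud(c);z=W[...,2];x=W[...,0];y=W[...,1]
np.savez('w5.npz',W=W,image=c['image'])
b=(x>.36)&(x<.54)&(y>-.38)&(y<-.2)
print('rim');wrect(c,b&(z>.147)&(z<.165),.156,60)
print('with handles');wrect(c,b&(z>.11)&(z<.165),.15,60)
print('foot');wrect(c,b&(z>.014)&(z<.026),.02,60)
d=r.capture('top');W=cloud(d);x,y,z=W[...,0],W[...,1],W[...,2]
for q in comps(d,(x>.55)&(x<.68)&(y>.23)&(y<.36)&(z>.03),.04):print('case',*q[:5],np.nanmedian(z[q[5]]))
E
```

```text
[ 0.44757897 -0.29143467  0.31338343] [-1.56680465e+01  1.01153103e+01 -3.15718780e+00 -1.32638092e-02
 -7.67432485e+01 -8.41300920e+01]
rim
px 321 181 ctr [ 0.4485 -0.2932] size [0.053  0.0521] ang 27.1
with handles
px 321 178 ctr [ 0.4462 -0.2931] size [0.0653 0.0562] ang 22.8
foot
px 315 147 ctr [ 0.4318 -0.3019] size [0.0132 0.0338] ang 15.7
case [186.80145278 142.66585956] 413 [0.6131 0.2921] [0.0741 0.0517] 13.7 0.04155087327996965
```

View pics/w5.png

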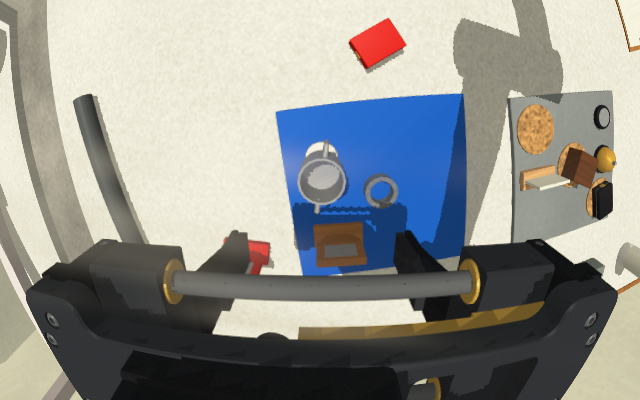

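The rim is at (321,181), centre (0.4485,-0.293), and the handle tips are at about (325,143) and (318,210). I'll work out the handle direction exactly.

```bash
python3 - <<'E'
from h import *
c=wrist();P=wpts(c,[[325,142],[318,211],[321,181]],.146);print(P.round(4));d=P[1]-P[0];print(np.linalg.norm(d),np.degrees(np.arctan2(d[1],d[0])))
E
```

```text
[[ 0.4098 -0.281   0.146 ]
 [ 0.4855 -0.3016  0.146 ]
 [ 0.4515 -0.2924  0.146 ]]
0.07848646816136727 -15.209132719127737
```

{"api": "play_rows", "payload": {
  "commands": [
    [[0,-0.001,-0.03,0,0,-0.09,0],[0,-0.001,-0.06,0,0,-0.09,0],[0,-0.001,-0.1,0,0,-0.09,0],[0,-0.001,-0.13,0,0,-0.09,0],[0,-0.001,-0.15,0,0,-0.09,0]]
  ]
}}

```text
time_s: 16.25
tcp_pos: [0.4474, -0.2902, 0.1613]
ee_rot: [[-0.967, 0.254, -0.003], [0.254, 0.967, 0.001], [0.003, 0.001, -1.0]]
wrist_force: [0.2, -0.8, -0.8]
gripper_width: 0.999
```

{"api": "play_rows", "payload": {
  "commands": [
    [[0,0,-0.02,0,0,0,0],[0,0,-0.04,0,0,0,0],[0,0,-0.054,0,0,0,0],[0,0,-0.054,0,0,0,0.3],[0,0,-0.054,0,0,0,0.3]]
  ]
}}

```text
time_s: 16.75
tcp_pos: [0.4488, -0.2914, 0.11]
ee_rot: [[-0.967, 0.255, 0.0], [0.255, 0.967, -0.0], [-0.0, -0.0, -1.0]]
wrist_force: [0.8, -1.1, 0.1]
gripper_width: 0.894
```

{"api": "play_rows", "payload": {
  "commands": [
    [[0,0,0,0,0,0,0.4],[0,0,0,0,0,0,0.5],[0,0,0,0,0,0,0.7],[0,0,0,0,0,0,0.7],[0,0,0,0,0,0,0.7]]
  ]
}}

```text
time_s: 17.25
tcp_pos: [0.4484, -0.2919, 0.1102]
ee_rot: [[-0.967, 0.256, 0.001], [0.256, 0.967, -0.0], [-0.001, 0.0, -1.0]]
wrist_force: [0.1, 1.9, 2.9]
gripper_width: 0.59
```

{"api": "play_rows", "payload": {
  "commands": [
    [[0,0,0.01,0,0,0,0.7],[0,0,0.03,0,0,0,0.7],[0,0,0.07,0,0,0,0.7],[0,0,0.11,0,0,0,0.7],[0,0,0.14,0,0,0,0.7]]
  ]
}}

```text
time_s: 17.75
tcp_pos: [0.448, -0.2921, 0.2521]
ee_rot: [[-0.967, 0.256, 0.001], [0.256, 0.967, -0.001], [-0.002, -0.0, -1.0]]
wrist_force: [0.9, -0.1, -3.6]
gripper_width: 0.59
```

{"api": "play_rows", "payload": {
  "commands": [
    [[0.004,0.02,0,0,0,0,0.7],[0.01,0.05,0,0,0,0,0.7],[0.016,0.085,0,0,0,0,0.7],[0.022,0.12,0,0,0,0,0.7],[0.028,0.155,0,0,0,0,0.7]]
  ]
}}

```text
time_s: 18.25
tcp_pos: [0.4753, -0.1356, 0.2492]
ee_rot: [[-0.966, 0.257, -0.001], [0.257, 0.966, 0.0], [0.002, 0.0, -1.0]]
wrist_force: [0.7, -0.7, -2.5]
gripper_width: 0.584
```

{"api": "play_rows", "payload": {
  "commands": [
    [[0.006,0.035,0,0,0,0,0.7],[0.012,0.07,0,0,0,0,0.7],[0.018,0.105,0,0,0,0,0.7],[0.024,0.14,0,0,0,0,0.7],[0.03,0.175,0,0,0,0,0.7]]
  ]
}}

```text
time_s: 18.75
tcp_pos: [0.5053, 0.0394, 0.2493]
ee_rot: [[-0.967, 0.257, -0.001], [0.257, 0.967, -0.0], [0.001, -0.0, -1.0]]
wrist_force: [1.2, 0.7, -2.8]
gripper_width: 0.591
```

{"api": "play_rows", "payload": {
  "commands": [
    [[0.006,0.035,0,0,0,0,0.7],[0.012,0.07,0,0,0,0,0.7],[0.018,0.11,0,0,0,0,0.7],[0.024,0.14,0,0,0,0,0.7],[0.024,0.156,0,0,0,0,0.7]]
  ]
}}

```text
time_s: 19.25
tcp_pos: [0.5299, 0.1962, 0.2487]
ee_rot: [[-0.967, 0.255, -0.001], [0.255, 0.967, -0.0], [0.001, -0.001, -1.0]]
wrist_force: [-0.1, -0.7, -2.6]
gripper_width: 0.6
```

{"api": "play_rows", "payload": {
  "commands": [
    [[0,0,-0.02,0,0,0,0.7],[0,0,-0.04,0,0,0,0.7],[0,0,-0.06,0,0,0,0.7],[0,0,-0.07,0,0,0,0.7],[0,0,-0.07,0,0,0,0.7]]
  ]
}}

```text
time_s: 19.75
tcp_pos: [0.5289, 0.1931, 0.1779]
ee_rot: [[-0.966, 0.257, -0.004], [0.257, 0.966, -0.002], [0.003, -0.003, -1.0]]
wrist_force: [-0.4, -0.3, -3.4]
gripper_width: 0.592
```

```bash
python3 - <<'E'
from h import *
print(r.sense()['tcp_pos'],r.sense()['gripper_width'])
c=wrist();save('w6',c['image']);d=r.capture('scene');save('s6',cv2.resize(d['image'][120:270,300:500],None,fx=3,fy=3,interpolation=cv2.INTER_CUBIC))
E
```

```text
[0.52888062 0.19306403 0.17790719] 0.5924436838859376
```

View pics/s6.png

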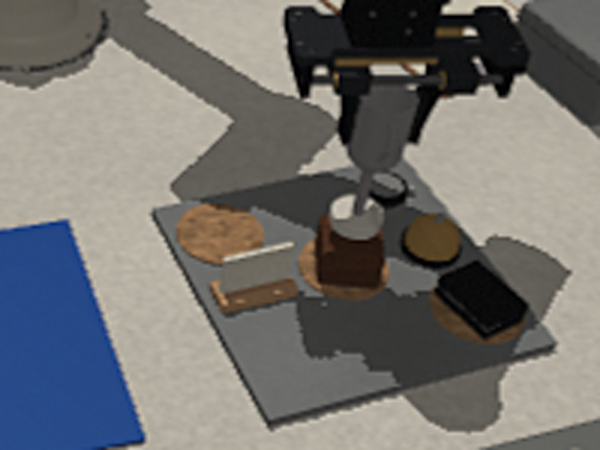

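The cup hangs upright over the plinth (foot at about (357,217) in the crop), with the bell, card holder and case in place. Lowering and releasing.

{"api": "play_rows", "payload": {
  "commands": [
    [[0,0,-0.006,0,0,0,0.7],[0,0,-0.012,0,0,0,0.7],[0,0,-0.018,0,0,0,0.7],[0,0,-0.018,0,0,0,0.7],[0,0,-0.018,0,0,0,0.7]]
  ]
}}

```text
time_s: 20.35
tcp_pos: [0.5301, 0.1941, 0.1614]
ee_rot: [[-0.967, 0.256, -0.0], [0.256, 0.967, -0.0], [0.0, -0.0, -1.0]]
wrist_force: [-0.7, -0.1, -3.5]
gripper_width: 0.593
```

{"api": "play_rows", "payload": {
  "commands": [
    [[0,0,-0.0015,0,0,0,0.7],[0,0,-0.0015,0,0,0,0.7],[0,0,-0.0015,0,0,0,0.7]]
  ]
}}

```text
time_s: 20.65
tcp_pos: [0.5301, 0.1941, 0.1601]
ee_rot: [[-0.967, 0.256, 0.0], [0.256, 0.967, 0.0], [-0.0, 0.0, -1.0]]
wrist_force: [0.8, 0.1, -4.8]
gripper_width: 0.589
```

{"api": "play_rows", "payload": {
  "commands": [
    [[0,0,0,0,0,0,0.25],[0,0,0,0,0,0,0.15],[0,0,0,0,0,0,0.1],[0,0,0,0,0,0,0.1],[0,0,0,0,0,0,0.1]]
  ]
}}

```text
time_s: 21.15
tcp_pos: [0.5302, 0.1942, 0.1603]
ee_rot: [[-0.967, 0.256, 0.0], [0.256, 0.967, 0.0], [-0.0, 0.0, -1.0]]
wrist_force: [0.6, 0.2, 0.5]
gripper_width: 0.878
```

{"api": "play_rows", "payload": {
  "commands": [
    [[0,0,0.015,0,0,0,0.1],[0,0,0.04,0,0,0,0.1],[0,0,0.08,0,0,0,0.1],[0,0,0.11,0,0,0,0],[0,0,0.14,0,0,0,0]]
  ]
}}

```text
time_s: 21.65
tcp_pos: [0.53, 0.194, 0.3018]
ee_rot: [[-0.967, 0.256, 0.001], [0.256, 0.967, 0.0], [-0.001, 0.001, -1.0]]
wrist_force: [0.9, 0.5, -0.0]
gripper_width: 0.975
```

```bash
python3 - <<'E'
from h import *
s=r.sense();print(s['tcp_pos'],s['joints'])
c=wrist();W=wcloud(c);x,y,z=W[...,0],W[...,1],W[...,2];b=(x>.45)&(x<.62)&(y>.1)&(y<.28)
print('rim');wrect(c,b&(z>.196)&(z<.215),.205,60)
save('w7',c['image'])
E
```

```text
[0.53000551 0.19402036 0.30176774] [ 3.65577360e+01  1.34789913e+01 -4.77449373e-01  7.76355168e-03
 -7.59930400e+01 -1.41410211e+02]
rim
px 321 196 ctr [0.5297 0.193 ] size [0.0535 0.0517] ang 19.4
```

{"api": "play_rows", "payload": {
  "commands": [
    [[0.004,-0.032,0,0,0,0.116,0],[0.007,-0.064,0,0,0,0.232,0],[0.01,-0.096,0,0,0,0.348,0],[0.013,-0.128,0,0,0,0.464,0],[0.016,-0.16,0,0,0,0.58,0]]
  ]
}}

```text
time_s: 22.2
tcp_pos: [0.546, 0.0329, 0.3]
ee_rot: [[-0.947, -0.32, 0.0], [-0.32, 0.947, 0.0], [-0.0, -0.0, -1.0]]
wrist_force: [0.6, 0.7, 0.1]
gripper_width: 0.994
```

{"api": "play_rows", "payload": {
  "commands": [
    [[0.004,-0.032,0,0,0,0.116,0],[0.007,-0.064,0,0,0,0.232,0],[0.01,-0.096,0,0,0,0.348,0],[0.013,-0.128,0,0,0,0.464,0],[0.016,-0.16,0,0,0,0.58,0]]
  ]
}}

```text
time_s: 22.7
tcp_pos: [0.562, -0.1272, 0.3]
ee_rot: [[-0.617, -0.787, 0.0], [-0.787, 0.617, 0.0], [-0.0, -0.0, -1.0]]
wrist_force: [0.5, -0.4, 0.4]
gripper_width: 1.002
```

{"api": "play_rows", "payload": {
  "commands": [
    [[0.004,-0.032,-0.01,0,0,0.116,0],[0.007,-0.064,-0.02,0,0,0.232,0],[0.01,-0.096,-0.03,0,0,0.348,0],[0.013,-0.128,-0.04,0,0,0.464,0],[0.016,-0.16,-0.05,0,0,0.58,0]]
  ]
}}

```text
time_s: 23.2
tcp_pos: [0.578, -0.2872, 0.2495]
ee_rot: [[-0.085, -0.996, -0.0], [-0.996, 0.085, -0.0], [0.0, 0.0, -1.0]]
wrist_force: [0.4, 0.3, 0.2]
gripper_width: 0.999
```

{"api": "play_rows", "payload": {
  "commands": [
    [[0,0,0,0,0,0,0],[0,0,0,0,0,0,0],[0,0,0,0,0,0,0]]
  ]
}}

```text
time_s: 23.5
tcp_pos: [0.5782, -0.2854, 0.2505]
ee_rot: [[-0.09, -0.996, 0.001], [-0.996, 0.09, -0.0], [0.0, -0.001, -1.0]]
wrist_force: [-0.2, 0.4, -0.5]
gripper_width: 0.996
```

```bash
python3 - <<'E'
from h import *
s=r.sense();print(s['tcp_pos'],s['joints'][[0,5]],s['ee_rot'][:2,1])
c=wrist();W=wcloud(c);x,y,z=W[...,0],W[...,1],W[...,2];b=(x>.5)&(x<.66)&(y>-.345)&(y<-.2)
print('plate');wrect(c,b&(z>.092)&(z<.115),.104,30)
print('foot');wrect(c,b&(z>.012)&(z<.03),.02,60)
t=b&(z>.085)&(z<.115);print(t.sum(),W[t].mean(0))
save('w8',c['image'])
E
```

```text
[ 0.57819177 -0.28535272  0.25047259] [-11.9165603    6.75555676] [-0.99594694  0.08994064]
plate
px 319 179 ctr [ 0.5798 -0.2891] size [0.0704 0.0134] ang 84.5
foot
px 367 204 ctr [ 0.5232 -0.2227] size [0.0502 0.0274] ang 33.5
px 320 161 ctr [ 0.5797 -0.2889] size [0.0796 0.0386] ang 84.2
866 [ 0.58002785 -0.2902941   0.10177336]
```

View pics/w8.png

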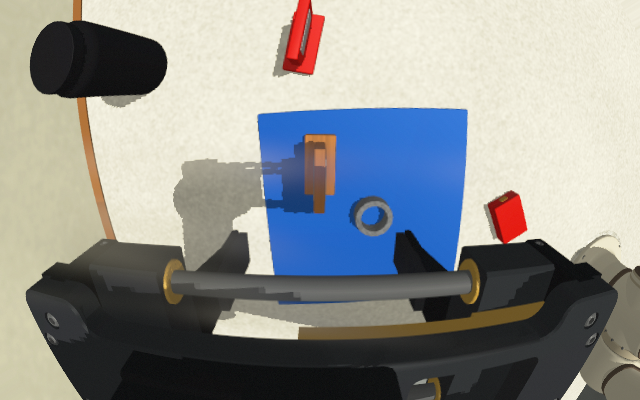

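The genuine shield is at (319,179), with plate and foot both centred on (0.580,-0.289) at yaw -5.5°, so the jaws are aligned. Grasping.

{"api": "play_rows", "payload": {
  "commands": [
    [[0.0015,-0.003,-0.03,0,0,0,0],[0.0015,-0.003,-0.06,0,0,0,0],[0.0015,-0.003,-0.09,0,0,0,0],[0.0015,-0.003,-0.12,0,0,0,0],[0.0015,-0.003,-0.14,0,0,0,0]]
  ]
}}

```text
time_s: 24.05
tcp_pos: [0.579, -0.2874, 0.1086]
ee_rot: [[-0.089, -0.996, -0.001], [-0.996, 0.089, 0.001], [-0.001, 0.001, -1.0]]
wrist_force: [-0.1, -0.1, 0.0]
gripper_width: 1.002
```

{"api": "play_rows", "payload": {
  "commands": [
    [[0,0,-0.02,0,0,0,0.2],[0,0,-0.035,0,0,0,0.4],[0,0,-0.048,0,0,0,0.5],[0,0,-0.048,0,0,0,0.6],[0,0,-0.048,0,0,0,0.65]]
  ]
}}

```text
time_s: 24.55
tcp_pos: [0.5802, -0.2886, 0.0628]
ee_rot: [[-0.089, -0.996, 0.001], [-0.996, 0.089, -0.001], [0.0, -0.001, -1.0]]
wrist_force: [-0.5, -0.6, 0.1]
gripper_width: 0.632
```

{"api": "play_rows", "payload": {
  "commands": [
    [[0,0,0,0,0,0,0.75],[0,0,0,0,0,0,0.8],[0,0,0,0,0,0,0.85],[0,0,0,0,0,0,0.9],[0,0,0,0,0,0,0.95]]
  ]
}}

```text
time_s: 25.05
tcp_pos: [0.5796, -0.289, 0.0622]
ee_rot: [[-0.09, -0.996, 0.0], [-0.996, 0.09, -0.0], [0.0, -0.0, -1.0]]
wrist_force: [-0.9, 0.2, 0.0]
gripper_width: 0.178
```

{"api": "play_rows", "payload": {
  "commands": [
    [[0,0,0,0,0,0,0.98],[0,0,0,0,0,0,0.98],[0,0,0,0,0,0,0.98]]
  ]
}}

```text
time_s: 25.35
tcp_pos: [0.5796, -0.2889, 0.0621]
ee_rot: [[-0.09, -0.996, 0.0], [-0.996, 0.09, -0.0], [0.0, -0.0, -1.0]]
wrist_force: [-0.0, -0.3, -0.1]
gripper_width: 0.134
```

{"api": "play_rows", "payload": {
  "commands": [
    [[0,0,0.01,0,0,0,0.98],[0,0,0.03,0,0,0,0.98],[0,0,0.06,0,0,0,0.98],[0,0,0.1,0,0,0,0.98],[0,0,0.13,0,0,0,0.98]]
  ]
}}

```text
time_s: 25.85
tcp_pos: [0.5798, -0.2891, 0.1948]
ee_rot: [[-0.09, -0.996, 0.002], [-0.996, 0.09, -0.001], [0.001, -0.002, -1.0]]
wrist_force: [0.2, -0.1, -1.5]
gripper_width: 0.132
```

{"api": "play_rows", "payload": {
  "commands": [
    [[-0.006,0.02,0,0,0,0,0.98],[-0.018,0.05,0,0,0,0,0.98],[-0.03,0.085,0,0,0,0,0.98],[-0.042,0.12,0,0,0,0,0.98],[-0.054,0.155,0,0,0,0,0.98]]
  ]
}}

```text
time_s: 26.35
tcp_pos: [0.5245, -0.1327, 0.1923]
ee_rot: [[-0.09, -0.996, -0.0], [-0.996, 0.09, 0.0], [-0.0, 0.0, -1.0]]
wrist_force: [1.2, 0.7, -1.6]
gripper_width: 0.134
```

{"api": "play_rows", "payload": {
  "commands": [
    [[-0.012,0.03,0,0,0,0,0.98],[-0.024,0.065,0,0,0,0,0.98],[-0.036,0.1,0,0,0,0,0.98],[-0.048,0.13,0,0,0,0,0.98],[-0.056,0.155,0,0,0,0,0.98]]
  ]
}}

```text
time_s: 26.85
tcp_pos: [0.4682, 0.0224, 0.1925]
ee_rot: [[-0.089, -0.996, -0.0], [-0.996, 0.089, 0.0], [-0.0, 0.0, -1.0]]
wrist_force: [0.4, 0.2, -2.0]
gripper_width: 0.134
```

{"api": "play_rows", "payload": {
  "commands": [
    [[-0.008,0.03,0,0,0,0,0.98],[-0.014,0.05,0,0,0,0,0.98],[-0.019,0.071,0,0,0,0,0.98],[-0.019,0.071,0,0,0,0,0.98]]
  ]
}}

```text
time_s: 27.25
tcp_pos: [0.45, 0.0937, 0.1925]
ee_rot: [[-0.087, -0.996, 0.001], [-0.996, 0.087, 0.001], [-0.001, -0.0, -1.0]]
wrist_force: [0.1, -0.6, -1.7]
gripper_width: 0.133
```

```bash
python3 - <<'E'
from h import *
s=r.sense();print(s['tcp_pos'],s['gripper_width'])
c=wrist();corks(c);a=c['image'];d=r.capture('scene');b=cv2.resize(d['image'][130:270,300:500],None,fx=2,fy=2)
save('w9',np.vstack([a[:300,:600],np.pad(b,((0,0),(0,200),(0,0)))]))
E
```

```text
[0.45003274 0.09371934 0.19254711] 0.13299552914657983
cork px [261. 238.] circ [0.5303 0.1706 0.0397] rect [0.5292 0.1621] [0.0325 0.0776]
cork px [247. 175.] circ [0.5388 0.0918 0.0436] rect [0.5394 0.0923] [0.0369 0.0834]
cork px [316. 164.] circ [0.4533 0.0915 0.0472] rect [0.4524 0.0838] [0.0895 0.077 ]
```

View pics/w9.png

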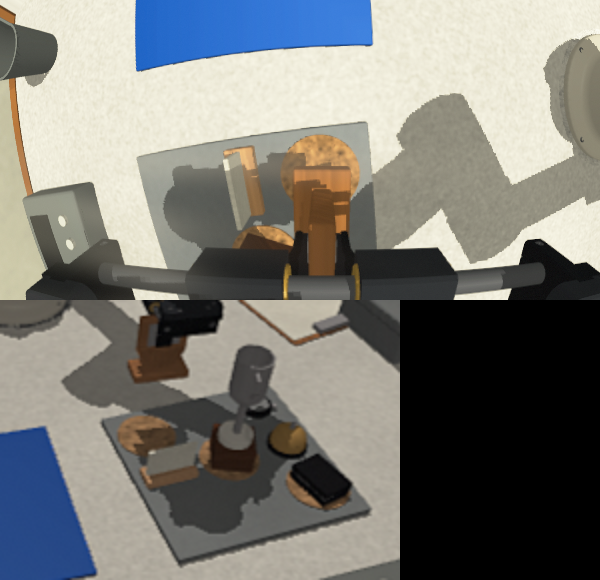

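The shield hangs upright above its mat (316,164), and the scene crop shows the cup on the plinth, with the bell, card holder and case in place. Lowering.

{"api": "play_rows", "payload": {
  "commands": [
    [[0.001,-0.001,-0.02,0,0,0,0.98],[0.001,-0.001,-0.045,0,0,0,0.98],[0.001,-0.001,-0.07,0,0,0,0.98],[0.001,-0.001,-0.09,0,0,0,0.98],[0.001,-0.001,-0.105,0,0,0,0.98]]
  ]
}}

```text
time_s: 27.85
tcp_pos: [0.4511, 0.0897, 0.0858]
ee_rot: [[-0.092, -0.996, -0.002], [-0.996, 0.092, -0.001], [0.001, 0.002, -1.0]]
wrist_force: [0.4, 0.0, -1.7]
gripper_width: 0.136
```

{"api": "play_rows", "payload": {
  "commands": [
    [[0,0,-0.006,0,0,0,0.98],[0,0,-0.012,0,0,0,0.98],[0,0,-0.016,0,0,0,0.98],[0,0,-0.016,0,0,0,0.98],[0,0,-0.016,0,0,0,0.98]]
  ]
}}

```text
time_s: 28.35
tcp_pos: [0.4518, 0.0912, 0.0715]
ee_rot: [[-0.09, -0.996, 0.001], [-0.996, 0.09, 0.0], [-0.001, -0.001, -1.0]]
wrist_force: [-0.2, -1.0, -1.0]
gripper_width: 0.138
```

{"api": "play_rows", "payload": {
  "commands": [
    [[0,0,-0.0005,0,0,0,0.9],[0,0,-0.0005,0,0,0,0.8],[0,0,-0.0005,0,0,0,0.65],[0,0,-0.0005,0,0,0,0.6],[0,0,-0.0005,0,0,0,0.6]]
  ]
}}

```text
time_s: 28.85
tcp_pos: [0.4517, 0.0912, 0.0707]
ee_rot: [[-0.09, -0.996, 0.0], [-0.996, 0.09, 0.0], [-0.0, -0.0, -1.0]]
wrist_force: [-1.0, 0.5, -0.2]
gripper_width: 0.36
```

{"api": "play_rows", "payload": {
  "commands": [
    [[0,0,0.02,0,0,0,0.6],[0,0,0.05,0,0,0,0.6],[0,0,0.09,0,0,0,0.6],[0,0,0.13,0,0,0,0.6],[0,0,0.17,0,0,0,0.6]]
  ]
}}

```text
time_s: 29.35
tcp_pos: [0.4512, 0.0909, 0.2423]
ee_rot: [[-0.09, -0.996, 0.0], [-0.996, 0.09, 0.0], [-0.0, -0.0, -1.0]]
wrist_force: [1.4, 0.3, -1.1]
gripper_width: 0.399
```

{"api": "play_rows", "payload": {
  "commands": [
    [[0,-0.03,0.03,0,0,0,0.6],[0,-0.06,0.05,0,0,0,0.6],[0,-0.1,0.08,0,0,0,0.6],[0,-0.14,0.1,0,0,0,0.6],[0,-0.18,0.1,0,0,0,0.6]]
  ]
}}

```text
time_s: 29.85
tcp_pos: [0.4526, -0.0904, 0.3442]
ee_rot: [[-0.089, -0.996, 0.007], [-0.996, 0.089, -0.0], [-0.001, -0.007, -1.0]]
wrist_force: [1.4, -0.2, -0.4]
gripper_width: 0.402
```

{"api": "play_rows", "payload": {
  "commands": [
    [[0,-0.04,0,0,0,0,0.6],[0,-0.08,0,0,0,0,0.6],[0,-0.12,0,0,0,0,0.6],[0,-0.15,0,0,0,0,0.6],[0,-0.15,0,0,0,0,0.6]]
  ]
}}

```text
time_s: 30.35
tcp_pos: [0.4511, -0.2416, 0.3398]
ee_rot: [[-0.094, -0.996, -0.002], [-0.996, 0.094, -0.0], [0.0, 0.001, -1.0]]
wrist_force: [-1.1, -0.1, -0.1]
gripper_width: 0.4
```

```bash
python3 - <<'E'
from h import *
ims=[]
for n in('top','scene'):
    d0=dict(np.load(n+'0.npz'));d=r.capture(n);ims.append(d['image'])
    for nm,(a,b,cc,e),zm,zM,zt in(('case',(.55,.68,.23,.36),.03,.06,.04),('shield',(.40,.5,.04,.14),.09,.13,.113),('foot',(.40,.5,.04,.14),.023,.045,.029),('rim',(.44,.6,.13,.26),.19,.225,.205),('plinth',(.44,.6,.14,.26),.045,.065,.055),('bell',(.49,.57,.25,.34),.03,.08,.05),('card',(.5,.58,.03,.14),.03,.09,.05)):
        for D,t in((d,'now'),(d0,'t0')):
            if t=='t0' and nm not in('bell','card'): continue
            W=cloud(D);x,y,z=W[...,0],W[...,1],W[...,2]
            for q in comps(D,(x>a)&(x<b)&(y>cc)&(y<e)&(z>zm)&(z<zM),zt,40):print(n,t,nm,q[0].round(1),*q[1:5])
a=cv2.resize(ims[0][110:240,160:290],None,fx=3,fy=3);b=cv2.resize(ims[1][130:260,340:510],None,fx=2.4,fy=3)
save('end',np.hstack([a,b[:a.shape[0]]]))
E
```

```text
top now case [186.8 142.6] 413 [0.6141 0.2919] [0.0727 0.0518] 12.9
top now shield [250.8 192.9] 148 [0.4483 0.0932] [0.069  0.0167] 89.4
top now foot [255.1 200.1] 193 [0.449  0.0934] [0.082  0.0385] 89.4
top now rim [207.1 157. ] 167 [0.5267 0.1925] [0.0635 0.0528] 22.6
top now plinth [220.5 173.2] 172 [0.5278 0.1938] [0.0607 0.0613] 66.1
top now bell [186.7 172.2] 244 [0.5217 0.2871] [0.0526 0.0481] 31.4
top t0 bell [186.6 172.1] 242 [0.5228 0.2876] [0.048  0.0493] 1.7
top now card [253.  166.7] 153 [0.5326 0.0933] [0.0787 0.0298] 89.4
top t0 card [253.2 166.6] 148 [0.5336 0.093 ] [0.0264 0.0772] 7.2
scene now case [460.9 217.9] 380 [0.6196 0.2905] [0.073  0.0594] 13.5
scene now shield [376.7 176.2] 212 [0.4648 0.0888] [0.0776 0.0388] 83.0
scene now foot [373.9 195.8] 234 [0.4584 0.0937] [0.0823 0.0453] 78.3
scene now rim [427.5 160.8] 220 [0.5431 0.1866] [0.0501 0.0825] 55.3
scene now plinth [416.5 203.2] 201 [0.5358 0.1936] [0.061  0.0717] 66.3
scene now bell [444.9 197.6] 185 [0.5427 0.2827] [0.0476 0.0589] 31.8
scene t0 bell [444.9 197.7] 188 [0.5426 0.2827] [0.0479 0.0583] 30.5
scene now card [385.7 208.5] 274 [0.5374 0.0948] [0.0422 0.0953] 3.8
scene t0 card [385.8 208.4] 267 [0.537  0.0953] [0.041  0.0936] 2.7
```

View pics/end.png

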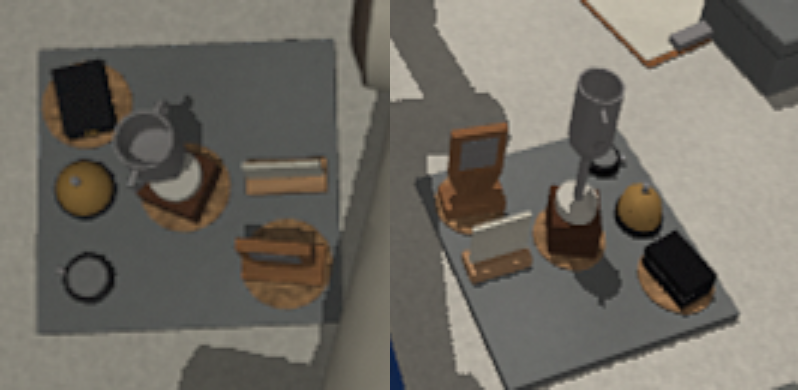

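The final picture shows all four prizes upright in their places: case over the mat at (84,98), cup on the plinth at (180,185), shield on its mat at (285,260). The bell and card holder have not moved. Handing in.

```bash
python3 - <<'E'
from h import *
print(r.finish_job())
E
```

```text
the job is handed in; nothing more can be done
None
```

The job is handed in after about 30 s of robot time. I placed the plinth, medal case, cup and shield in that order; all four stand upright and released, and the gripper is clear of them.

| Piece | Offset from centre, last near check | Allowed |
|---|---|---|
| Plinth on its mat | about 2 mm | 15 mm |
| Cup on the plinth | about 2 mm | 12 mm |
| Medal case on its mat | about 2 mm (overhead camera) | 15 mm |
| Shield on its mat | about 2–3 mm (overhead camera) | 15 mm |

- **Bell and card holder:** compared with the start, they show no real shift; their image positions agree to about 0.2 pixels, or 1 mm.
- **Disagreements:** the scene camera reads 4–16 mm farther in x than the other two, mostly because it also sees the pieces' side faces, so I relied on the wrist and overhead cameras. On the shield, the jaws read 11.7 mm against the 12–14 mm stated for the plate. It held upright and did not slip.

No check failed.

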